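# Set the forceps to the marked gap over the wax block

### The arm

A 6-joint arm with a two-finger parallel gripper is mounted at the origin on the work surface. World frame = base frame: x ahead of the robot, y to its left, z up, the work surface at z = 0. Lengths are in m, angles in rad, forces in N, time in s.
With the tool pointing down it reaches from about 0.225 to 0.875 m from the base axis. Payload 3.4 kg.
Tool frame: the origin (TCP) lies midway between the tips of the shut fingers; the grasp point (between the pads) lies 19 mm behind it; x points along the fingers, y is the direction in which the jaws open and shut, and the axes are right-handed (so a half turn about x gives the same grasp; the last joint's range is limited). The gripper opens to 85 mm and grips with 20 to 120 N. Pads are 22 mm wide; open, the fingers measure 114 mm over their backs; the gripper's body (76 mm by 85 mm) begins 54 mm behind the grasp point. The pads swing forward as they close: fully open they stand 13 mm farther back than shut.
Start: joints at [-1.408, 0.276, 1.505, -0, 1.361, -0.121], TCP at [0.161, -0.552, 0.231] pointing down, gripper open.
Joint ranges: [-2.89, 2.89], [-0.75, 2.08], [0.22, 2.7], [-1.18, 4.32], [0.11, 2.71], [-2.7, 2.7]. Speed limits (rad/s): [2.57, 2.57, 3.14, 3.14, 3.14, 3.14].

### API

Orientations are given as a unit quaternion [w, x, y, z].
In Python, from rig import manip, get_image, get_calibration, ticket gives the robot as it stands. The module is installed in compiled form; this text tells all that it offers.
- The arm moves only by the tool arm_command, never from a script. Its argument "series" is text: rows parted by semicolons, each of 7 numbers parted by spaces: the shift along the tool's x, y, z in units of 0.1 m (1.0 is 0.1 m), then the turn, a rotation vector about the tool's x, y, z in units of pi rad (1.0 is pi rad), then the opening, from -1 (shut) to 1 (fully open), so that 0 is half open. In form: tx ty tz rx ry rz claw; .... A call has 1 to 12 rows; each row shifts and turns the commanded pose from where the row before left it, along the tool's axes as they then stand; what a row does not reach is not made up. A row lasts 1/12 s, in which the tool goes at most 41.7 mm and 7.16 degrees, less where a joint would pass 70% of its speed; a pose out of reach is approached as far as the arm can. A call with a number of a shift or a turn outside -1 to 1 is refused whole. A call with a gripper value outside its range is refused whole. The fingers move at their own pace and stop on an object; "squeeze" is the grip in N (left out, the last holds). Time passes only in rows, so rows that do not move let the fingers close. It gives the time, the measured TCP pose, the force and the opening at its end, in the units of the state.
- manip.get_state(): the state, without advancing time (a new reading comes with each control period).
- get_image(name): name is "side" or "top" or "wrist"; returns the picture (480x640x3 uint8, red, green, blue); there is no depth.
- get_calibration(name): a dict with "fx", "fy", "cx", "cy" (pixels), "cam_to_world" (4x4, takes a point from camera to world coordinates); the wrist camera has in their place "tool_from_camera" (4x4, takes a point from camera to tool coordinates, whose origin is the TCP and whose axes are the tool frame's). Camera axes: x right, y down, z forward; pixel columns grow to the right and rows downward; lengths in m; the calibration is good to about 2 mm. The wrist camera is an equidistant fisheye: a pixel r from the principal point sees the ray r / f radians off the axis. A picture is of the moment at which its call begins: read the wrist's pose just before it. get_calibration takes no time and is no camera call.
- ticket.sign_off(): hands the job in, once; it reports no verdict.
The state is a dict: "clock": time; "qpos": joint angles; "qd": joint speeds; "effort": joint torques, N m; "position": TCP position; "ee_rot": TCP orientation; "contact_force": force on the tool from outside, world axes, zero at the start; "moment": the same for the moment, N m; "width": finger opening in m.
Only numpy, scipy, OpenCV 4.12 (cv2) and the standard library are available. Lean on these libraries where they do the work, as an engineer would, in place of code of your own. Each camera call takes 0.05 s, during which the arm holds its last target. There are 200 camera calls.

### The job

Take the sprung forceps off their rest by the two grip plates and bring both tips over the wax block in the clamp, level and two or three centimetres above it. There, gently squeeze the arms until the pin on the moving arm stands between the two lines of the small marker on the crossbar. Never squeeze the tips shut, do not touch the block or its clamp, leave everything else where it is, and finish while still holding the forceps there with that gap steady.

Things in the scene. Friction and masses are not known exactly. Their poses are not given: they have to be found in the camera images.
- forceps: Steel sprung forceps, 182 mm long, 75 g, on their side on the rest's rails: arms spread level in a V. Origin at the underside on the V's centreline, 85 mm ahead of the heel pivot; x runs heel to tips, y from fixed arm (-y) to moving arm (+y), z up. Arms 3 mm thick, 12 mm high (z 0 to 12), 170 mm from pivot to tip, each 0.13 rad off the centreline relaxed (41 mm inside tip gap).
- grip (a point): Midway between the two ribbed grip plates on the outside of the arms, also the balance point; 10 mm ahead of the forceps' origin, 95 mm ahead of the pivot, 7.5 mm above the underside. Plates 30 mm long, 15 mm high. Outer width over them 2*(95 mm*sin((0.26 - squeeze)/2) + 5.5 mm): 36 mm relaxed, 13 mm shut. Squeezed evenly, the tips stay symmetrical, 75 mm ahead of the grip's middle.
- squeeze (a joint): Spring hinge of the moving arm at the heel, rad: 0 relaxed, grows as the arms are squeezed, 0.24 tips shut. Stiffness 5.5 N m/rad: at the plates each finger presses about 58 N per rad (8 N at 0.135). Inside tip gap = 340 mm*sin((0.26 - squeeze)/2) - 3 mm. The pin's y in the forceps frame is 135 mm*sin(0.13 - squeeze).
- marker (a joint): Place of the small sliding marker along the crossbar, 0 to 0.012 m; stiff, already set, different each time, not to be moved. Its middle is at y = -6 mm + this value in the forceps frame. The pin is abreast of it when squeeze = 0.13 - asin((marker - 0.006)/0.135), which is 0.09 to 0.17 rad (tip gap about 26 to 12 mm).
- marker_mid (a point): Middle of the marker, a 9 x 11 mm aluminium slide on the crossbar, with two dark raised lines along the forceps, 3.7 mm to either side of its middle; axes as the forceps. The crossbar, 6 mm wide, 42 mm long, top at z = 16 mm, is fixed to the fixed arm at x = 56 mm and passes over the moving arm, about 6 mm ahead of the pin.
- pin (a point): Top of the dark upright pin, 2.4 mm diameter, on top of the moving arm 135 mm from the heel pivot, 21 mm above the underside. Relaxed, it stands 12 to 24 mm to the +y side of the marker's middle and comes towards it as the arms are squeezed.
- fixed_tip (a point): End of the fixed arm (-y side), 170 mm from the heel pivot, 6 mm above the forceps' underside.
- moving_tip (a point): End of the moving arm (+y side), 170 mm from the heel pivot, 6 mm above the forceps' underside.
- rest: Fixed instrument rest: dark steel plate 160 x 100 mm and 8 mm thick with two white rails 90 mm long across it, 8 mm wide, tops 30 mm above the bench, at x = -55 and +68 mm in its frame; between the rails it is open down to the plate for the fingers. Origin at the centre of its underside; the forceps lie along its x.
- clamp: Fixed specimen clamp: 64 mm round foot, post, black jaw head 44 x 52 mm holding a white cassette with a pale wax block, overall 70 mm high; a small clamp lever reaches 56 mm out to its +y side at 36 to 58 mm height. Origin at the centre of its underside, z up.
- block_top (a point): Centre of the wax block's top face (22 x 28 mm), 70 mm above the bench.
- reagent: Bystander: amber bottle, 60 mm diameter, 130 mm high; origin at centre of underside.
- stain_jar: Bystander: glass jar, 52 mm diameter, 60 mm high; origin at centre of underside.
- dish: Bystander: clear shallow dish, 84 mm diameter, 16 mm high; origin at centre of underside.
- slide_box: Bystander: blue slide box 90 x 160 x 30 mm; origin at centre of underside.
- brush: Bystander: brush lying on the bench, handle towards its -x; origin on its underside.
- spare_cassette: Bystander: white cassette 28 x 40 mm with a wax block, 16 mm high; origin at centre of underside.
Not all that is in view belongs to the job. Leave any orange look-alike of the rest alone.

How it is judged:
By the outcome, as a careful person would: the job done as asked, in the order asked, and still so for the second after the job is handed in, while the arm keeps its last pose, push and grip.
It also fails if it takes over 40 s, if anything falls off the work surface, if the arm or the gripper's body presses on something with over 40 N, if the wrist force passes 120 N, or if a joint passes its speed limit or range.

## Working session

There is one attempt and no reset: what is moved stays moved. The work goes in short steps, Python scripts to look and compute and a tool call to move; the robot and the scene stay as the last step left them, time stands still between calls to the robot, and variables do not carry over. Pictures are saved under pics/ and viewed, about 8 in all and at most 12, crops included, and the job is handed in when it is done.

Besides the shell and the picture viewer there is one more tool, called after ">>>" in YAML: its name, and indented under it one key for each argument. arm_command: Moves the arm, as the interface text tells. Shifts and turns lie within -1 to 1; 1 stands for 0.1 m of shift or pi rad of turn. Its arguments: {"type":"object","properties":{"series":{"type":"string"},"squeeze":{"type":"number"}},"required":["series"]}

```bash
mkdir -p pics; cat > h.py <<'E'
import numpy as np, cv2
from rig import manip, get_image, get_calibration, ticket
from scipy.spatial.transform import Rotation as R
def rot(q): return R.from_quat([q[1],q[2],q[3],q[0]])
def ray(cal,u,v,T=None):
    d=np.array([(u-cal['cx'])/cal['fx'],(v-cal['cy'])/cal['fy'],1.])
    M=np.array(cal['cam_to_world']); return M[:3,3],M[:3,:3]@d
def onplane(name,u,v,z):
    o,d=ray(get_calibration(name),u,v); return o+d*(z-o[2])/d[2]
def save(n,im): cv2.imwrite('pics/'+n,im[:,:,::-1])
def wT(s):
    T=np.eye(4);T[:3,:3]=rot(s['ee_rot']).as_matrix();T[:3,3]=s['position'];return T@np.array(get_calibration('wrist')['tool_from_camera'])
def wplane(T,u,v,z):
    c=get_calibration('wrist');x=(u-c['cx'])/c['fx'];y=(v-c['cy'])/c['fy'];r=np.hypot(x,y)
    d=T[:3,:3]@np.array([np.sin(r)*x/max(r,1e-9),np.sin(r)*y/max(r,1e-9),np.cos(r)]);o=T[:3,3]
    return o+d*(z-o[2])/d[2]
def wproj(T,p):
    c=get_calibration('wrist');q=np.linalg.inv(T)@np.r_[p,1];t=np.arctan2(np.hypot(q[0],q[1]),q[2]);a=np.arctan2(q[1],q[0])
    return c['cx']+c['fx']*t*np.cos(a),c['cy']+c['fy']*t*np.sin(a)
def proj(name,p):
    c=get_calibration(name);q=np.linalg.inv(np.array(c['cam_to_world']))@np.r_[p,1]
    return c['cx']+c['fx']*q[0]/q[2],c['cy']+c['fy']*q[1]/q[2]
E
python3 - <<'E'
from h import *
s=manip.get_state();print(s)
for n in('top','side','wrist'):
    im=get_image(n);save(n+'0.png',im);np.save(n+'0.npy',im);c=get_calibration(n);print(n,{k:np.round(v,3).tolist() for k,v in c.items()})
E
```

```text
{'clock': 0.0, 'qpos': array([-1.40796769e+00,  2.76570976e-01,  1.50614752e+00, -1.38138430e-05,
        1.36069336e+00, -1.21000617e-01]), 'qd': array([-0.00079499, -0.00046546,  0.00053879, -0.00296892, -0.00273304,
        0.0003423 ]), 'effort': array([-1.84939272e-03, -4.16782165e+01, -2.45812118e+01, -5.71231285e-04,
        1.11082866e-02,  2.52466144e-06]), 'position': array([ 0.16092152, -0.55146408,  0.23044768]), 'ee_rot': array([-0.09937033, -0.69997958, -0.10065621,  0.70001603]), 'contact_force': array([-0.01104578, -0.28973455, -0.59678996]), 'moment': array([-0.0212997 , -0.02621702,  0.03523007]), 'width': 0.08550744401188502}
top {'fx': 442.776, 'fy': 442.776, 'cx': 320.687, 'cy': 237.922, 'cam_to_world': [[-0.013, -0.997, 0.078, 0.424], [-1.0, 0.013, -0.001, -0.003], [-0.0, -0.078, -0.997, 1.172], [0.0, 0.0, 0.0, 1.0]]}
side {'fx': 534.092, 'fy': 534.092, 'cx': 322.249, 'cy': 244.628, 'cam_to_world': [[-0.872, -0.262, 0.413, 0.007], [-0.489, 0.496, -0.718, 0.837], [-0.017, -0.828, -0.56, 0.752], [0.0, 0.0, 0.0, 1.0]]}
wrist {'fx': 371.648, 'fy': 371.648, 'cx': 320.795, 'cy': 240.128, 'tool_from_camera': [[0.0, -0.288, 0.958, -0.142], [1.0, -0.0, -0.0, -0.001], [0.0, 0.958, 0.288, -0.073], [0.0, 0.0, 0.0, 1.0]]}
```

View pics/top0.png

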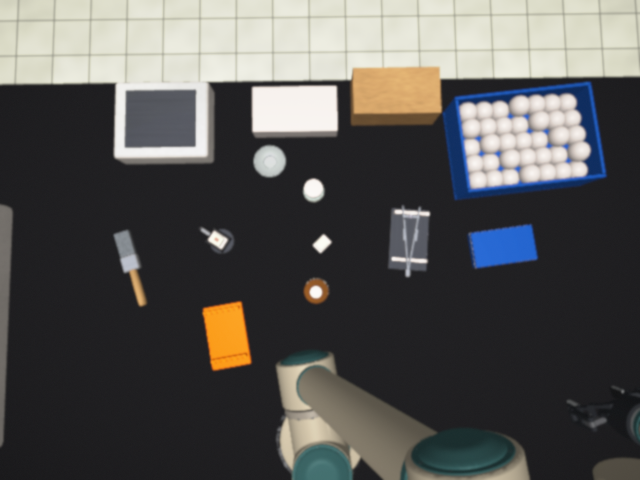

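View pics/side0.png

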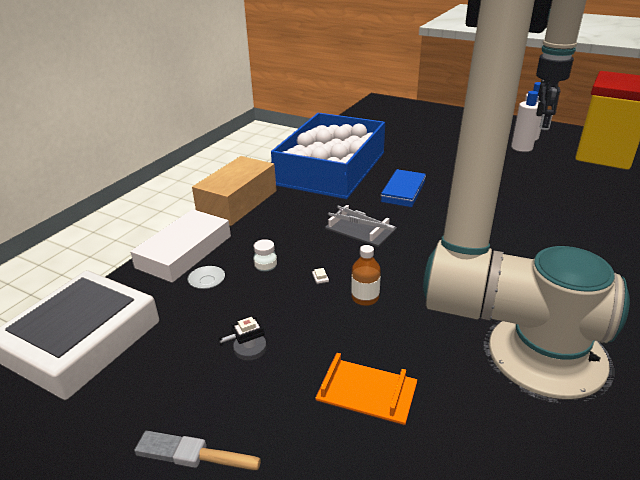

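The top view shows the rest at about (409,240) with the forceps tips toward the picture top (rails at rows ~213 and ~261, heel at ~(408,275)). The clamp is at (218,240) with its lever to the upper left. The side view agrees. I'll measure both from the masks.

```bash
python3 - <<'E'
from h import *
im=np.load('top0.npy')
def comps(x0,y0,x1,y1,lo=170,amin=8):
    g=im[y0:y1,x0:x1].min(2);n,l,st,ce=cv2.connectedComponentsWithStats((g>lo).astype('uint8'))
    for i in range(1,n):
        if st[i,4]>=amin:
            pts=np.argwhere(l==i)[:,::-1].astype('float32')+[x0,y0]; r=cv2.minAreaRect(pts.astype('float32')); print(st[i,4],r)
            yield r
for r in comps(380,195,440,285): print(' rail z30',onplane('top',*r[0],.030).round(4))
for r in comps(195,220,240,260,150): print(' block z70',onplane('top',*r[0],.068).round(4))
a=cv2.resize(im[195:285,380:440],None,fx=6,fy=6,interpolation=cv2.INTER_CUBIC);b=cv2.resize(im[215:265,190:245],None,fx=7,fy=7,interpolation=cv2.INTER_CUBIC)
c=np.zeros((540,760,3),'uint8');c[:540,:360]=a;c[:350,370:755]=b;save('crop.png',c)
E
```

```text
156 ((411.45135498046875, 213.2781982421875), (33.24762725830078, 5.614046096801758), 3.5763344764709473)
 rail z30 [ 0.5747 -0.2404  0.03  ]
9 ((404.5, 235.5), (5.0, 1.0), 90.0)
 rail z30 [ 0.517  -0.2208  0.03  ]
132 ((408.9543151855469, 259.63958740234375), (34.198585510253906, 3.8473405838012695), 4.085616588592529)
 rail z30 [ 0.4544 -0.2305  0.03  ]
12 ((407.5, 271.5), (5.0, 1.0), 90.0)
 rail z30 [ 0.424  -0.2259  0.03  ]
17 ((204.99996948242188, 231.49996948242188), (7.765803337097168, 1.941450834274292), 33.690067291259766)
 block z70 [0.5303 0.2857 0.068 ]
203 ((217.23529052734375, 239.44119262695312), (16.97835922241211, 12.176399230957031), 30.963756561279297)
 block z70 [0.51   0.2549 0.068 ]
```

View pics/crop.png

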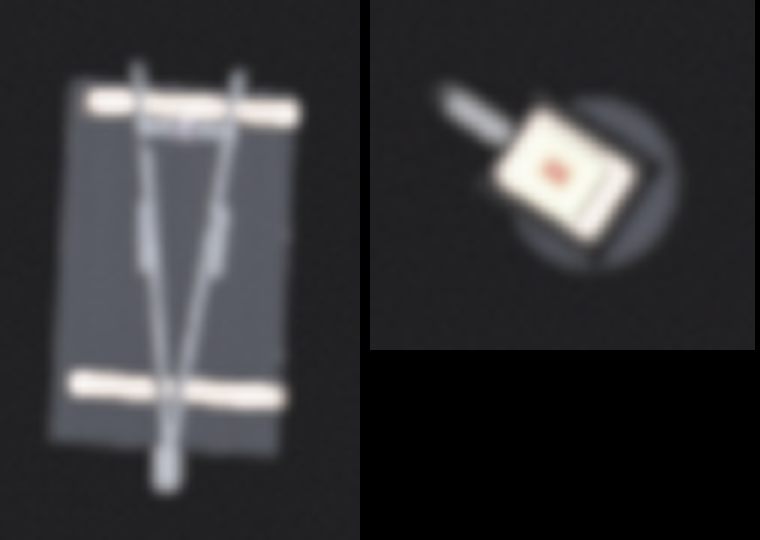

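```bash
cat >> h.py <<'E'
def goal(p,yaw,s=None):
    """tool: x down, z = -(forceps x at yaw); prints total shift/turn in tool units"""
    s=s or manip.get_state(); f=np.array([np.cos(yaw),np.sin(yaw),0]); x=np.array([0,0,-1.]); z=-f; y=np.cross(z,x)
    Rg=R.from_matrix(np.c_[x,y,z]); Rc=rot(s['ee_rot'])
    dt=Rc.inv().apply(np.array(p)-s['position'])/0.1; dr=(Rc.inv()*Rg).as_rotvec()/np.pi
    print('shift',dt.round(4),'turn',dr.round(4),'deg',dr*180, 'qpos6',s['qpos'][5]); return dt,dr
E
python3 - <<'E'
from h import *
s=manip.get_state();print(rot(s['ee_rot']).as_matrix().round(3))
P=lambda u,v,z:onplane('top',380+(u-2.5)/6,195+(v-2.5)/6,z)
print('heel',P(167,470,.042),'tips',P(138,65,.042),P(239,75,.042))
g=(P(147,237,.045)+P(219,240,.045))/2;print('grip',g)
m=(P(138,65,.042)+P(239,75,.042))/2;h=P(167,470,.042);d=m-h;print('yaw forceps',np.arctan2(d[1],d[0]))
a=onplane('top',411.45,213.28,.03);b=onplane('top',408.95,259.64,.03);d=a-b;print('rest yaw',np.arctan2(d[1],d[0]),np.linalg.norm(d))
print('block',onplane('top',216.7-.4,239.6-.4,.07))
goal([.5,-.228,.2],-0.07)
E
```

```text
[[-0.     0.28  -0.96 ]
 [ 0.001 -0.96  -0.28 ]
 [-1.    -0.001 -0.   ]]
heel [ 0.42042087 -0.22326947  0.042     ] tips [ 0.5937799  -0.21569051  0.042     ] [ 0.58890006 -0.25889547  0.042     ]
grip [ 0.51857614 -0.23225365  0.045     ]
yaw forceps -0.08186434534319668
rest yaw -0.08220251603948758 0.12065690572418615
block [0.51045917 0.25680125 0.07      ]
shift [ 0.3101 -2.1566 -4.1613] turn [0.1126 0.     0.0005] deg [2.02707713e+01 5.24388357e-03 8.58987935e-02] qpos6 -0.12101957044532333
```

>>> arm_command:
  series: "0.026 -0.176 -0.359 0 0 0 0.2;0.026 -0.176 -0.359 0 0 0 0.2;0.026 -0.176 -0.359 0 0 0 0.2;0.026 -0.176 -0.359 0 0 0 0.2;0.026 -0.176 -0.359 0 0 0 0.2;0.026 -0.176 -0.359 0 0 0 0.2;0.026 -0.176 -0.359 0 0 0 0.2;0.026 -0.176 -0.359 0 0 0 0.2;0.026 -0.176 -0.359 0 0 0 0.2;0.026 -0.176 -0.359 0 0 0 0.2;0.026 -0.176 -0.359 0 0 0 0.2;0.026 -0.176 -0.359 0 0 0 0.2"
  squeeze: 20

```text
clock: 1.15
position: [0.5165, -0.2269, 0.1998]
ee_rot: [-0.1, -0.7, -0.1, 0.7]
contact_force: [0.6, -0.4, 0.2]
width: 0.0513
```

>>> arm_command:
  series: "0 0 0 0.0388 0 0 0.2;0 0 0 0.0388 0 0 0.2;0 0 0 0.0388 0 0 0.2;0 0 0 0 0 0 0.2;0 0 0 0 0 0 0.2;0 0 0 0 0 0 0.2"

```text
clock: 1.65
position: [0.5153, -0.2287, 0.2]
ee_rot: [0.028, -0.706, 0.028, 0.707]
contact_force: [-0.2, -0.3, 0.5]
width: 0.051
```

```bash
python3 - <<'E'
from h import *
s=manip.get_state();print(s['clock'],s['position'],s['width'],s['qpos'].round(3),s['contact_force'])
T=wT(s);im=get_image('wrist');save('w1.png',im);np.save('w1.npy',im)
goal([.518,-.232,.2],-.082)
for p in([.5186,-.2323,.0375],[.42,-.223,.042],[.594,-.216,.042],[.589,-.259,.042]):print(wproj(T,p))
E
```

```text
1.65 [ 0.51525879 -0.22874745  0.1999605 ] 0.0509800870744242 [-0.541  0.278  1.581 -0.     1.282  1.109] [-0.16149413 -0.33241953  0.49315271]
shift [ 0.0003  0.0292 -0.0301] turn [ 0.0005  0.     -0.    ] deg [ 0.09686253  0.00765133 -0.00122127] qpos6 1.1097790439460475
(np.float64(325.2136486897227), np.float64(214.25242517258724))
(np.float64(323.3192639797251), np.float64(321.1615225305901))
(np.float64(297.45937559711376), np.float64(125.57196989180828))
(np.float64(351.7934402026807), np.float64(127.59769845980817))
```

View pics/w1.png

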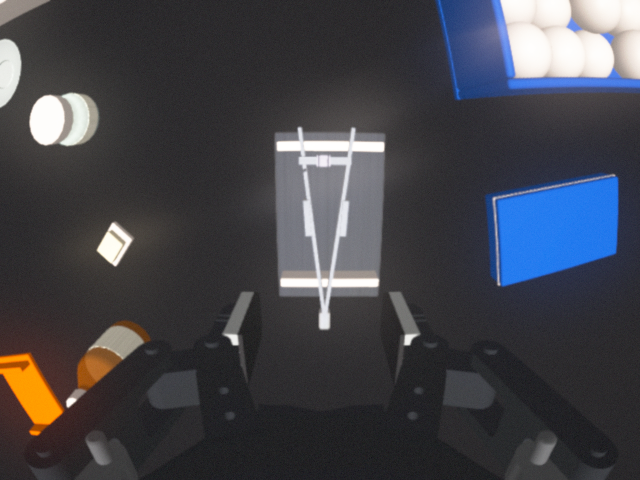

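The wrist view shows the forceps clearly: tips (300,129) and (353,129), plates (308,218) and (344,218), heel (324,320), marker (323,161). I'll refine the grip point from these.

```bash
python3 - <<'E'
from h import *
s=manip.get_state();T=wT(s)
im=np.load('w1.npy');save('w1c.png',cv2.resize(im[115:335,265:395],None,fx=4,fy=4,interpolation=cv2.INTER_CUBIC)[:600])
W=lambda u,v,z:wplane(T,u,v,z)
g=(W(308,218,.045)+W(344,218,.045))/2;t=(W(300,129,.042)+W(353,129,.042))/2;h=W(324,321,.042);d=t-h
print('plates',g,'tips',t,'heel',h,'yaw',np.arctan2(d[1],d[0]),np.linalg.norm(d))
r1=W(330,146.5,.03);r2=W(329.5,282.5,.03);d=r1-r2;print(r1,r2,np.linalg.norm(d),np.arctan2(d[1],d[0]),'grip from rest',r2+(r1-r2)*(65/123))
# grip = tips mid - 75mm
print('grip from tips',t-.0735*d/np.linalg.norm(d))
E
```

```text
plates [ 0.51708751 -0.23287535  0.045     ] tips [ 0.58941214 -0.23899687  0.042     ] heel [ 0.42007796 -0.22368907  0.042     ] yaw -0.09015490064655857 0.17002468827481973
[ 0.5744447  -0.24089021  0.03      ] [ 0.45311013 -0.23137275  0.03      ] 0.12170727036261733 -0.07827947198895618 grip from rest [ 0.51723003 -0.2364023   0.03      ]
grip from tips [ 0.51613722 -0.23324921  0.042     ]
```

View pics/w1c.png

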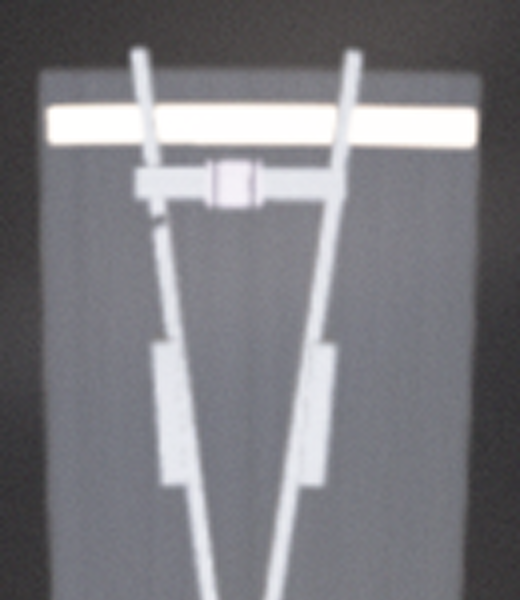

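Pin (158,217 in the crop) sits ~11.5 mm on the +y side of the marker, so the target is near squeeze 0.09. Descending onto the plates now.

>>> arm_command:
  series: "0.3 0.042 -0.018 0 0 0 0.35;0.3 0 0 0 0 0 0.35;0.3 0 0 0 0 0 0.35;0.3 0 0 0 0 0 0.35;0.25 0 0 0 0 0 0.35;0.15 0 0 0 0 0 0.35;0.12 0 0 0 0 0 0.35;0.092 0 0 0 0 0 0.35;0 0 0 0 0 0 0.35;0 0 0 0 0 0 0.35;0 0 0 0 0 0 0.35"

```text
clock: 2.62
position: [0.5175, -0.2335, 0.0197]
ee_rot: [-0.029, 0.707, -0.029, -0.706]
contact_force: [0.2, 0.2, 0.3]
width: 0.0577
```

```bash
python3 - <<'E'
from h import *
s=manip.get_state();print(s['clock'],s['position'],s['width'],s['contact_force'])
T=wT(s);im=get_image('wrist');save('w2.png',im);np.save('w2.npy',im)
goal([.5167,-.233,.0188],-.083)
E
```

```text
2.6167 [ 0.51750229 -0.23352498  0.01973389] 0.057709609459673385 [0.19718989 0.16594877 0.34490033]
shift [ 0.0115 -0.0046  0.0099] turn [ 0.0004 -0.0006 -0.0003] deg [ 0.07200409 -0.11355527 -0.06002662] qpos6 1.1062821923243775
```

View pics/w2.png

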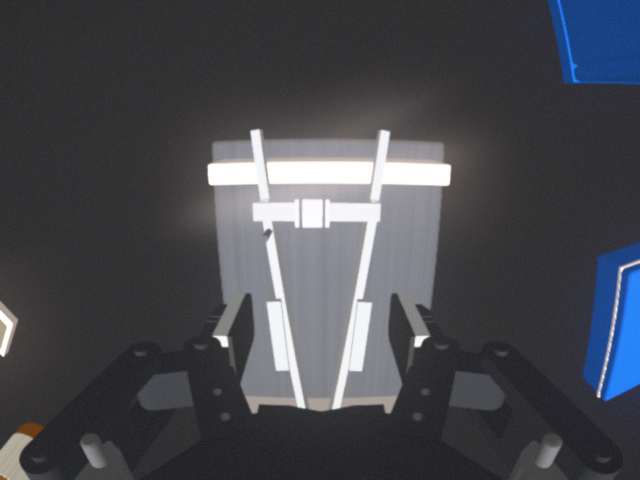

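Fingers straddle the plates symmetrically (pads at columns ~238/405, plates ~277/361). Closing lightly.

>>> arm_command:
  series: "0.01 -0.004 0.01 0 0 0 0;0 0 0 0 0 0 -0.1;0 0 0 0 0 0 -0.15;0 0 0 0 0 0 -0.2;0 0 0 0 0 0 -0.24;0 0 0 0 0 0 -0.26;0 0 0 0 0 0 -0.26;0 0 0 0 0 0 -0.26;0 0 0 0 0 0 -0.26"

```text
clock: 3.42
position: [0.5164, -0.2328, 0.0186]
ee_rot: [-0.029, 0.707, -0.029, -0.706]
contact_force: [-0.7, -0.3, 5.7]
width: 0.0315
```

```bash
python3 - <<'E'
from h import *
s=manip.get_state();print(s['clock'],s['position'],s['width'],s['contact_force'])
E
```

```text
3.4167 [ 0.51635412 -0.2328276   0.01862519] 0.031462323888922394 [-0.71772443 -0.29103617  5.69343867]
```

>>> arm_command:
  series: "-0.01 0 0 0 0 0 -0.28;-0.02 0 0 0 0 0 -0.28;-0.05 0 0 0 0 0 -0.28;-0.1 0 0 0 0 0 -0.28;-0.2 0 0 0 0 0 -0.28;-0.3 0 0 0 0 0 -0.28;-0.3 0 0 0 0 0 -0.28;-0.3 0 0 0 0 0 -0.28;-0.2 0 0 0 0 0 -0.28;-0.1 0 0 0 0 0 -0.28;0 0 0 0 0 0 -0.28;0 0 0 0 0 0 -0.28"

```text
clock: 4.42
position: [0.5156, -0.2323, 0.1758]
ee_rot: [0.029, -0.706, 0.029, 0.707]
contact_force: [-0.7, 0.8, -0.8]
width: 0.0306
```

```bash
python3 - <<'E'
from h import *
s=manip.get_state();print(s['clock'],s['position'],s['width'],s['contact_force'],s['moment'])
T=wT(s);im=get_image('wrist');sd=get_image('side');np.save('w3.npy',im)
c=np.zeros((480,800,3),'uint8');c[:,:400]=im[:,120:520];c[:,400:]=cv2.resize(sd[130:250,290:390],(400,480),interpolation=cv2.INTER_CUBIC);save('w3.png',c)
E
```

```text
4.4167 [ 0.51560675 -0.23232139  0.17579443] 0.03059426307974113 [-0.69161586  0.81329417 -0.80908198] [0.02428931 0.00767811 0.04176705]
```

View pics/w3.png

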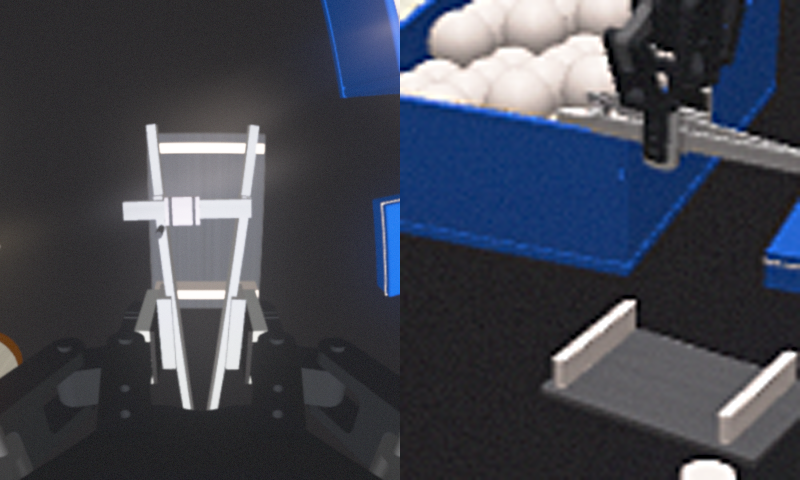

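Forceps are held, clear of the rest (side view on the right shows it empty), pin and marker visible. Carrying toward the clamp.

>>> arm_command:
  series: "-0.03 -0.1 0.025 0 0 0 -0.28;-0.03 -0.22 0.055 0 0 0 -0.28;-0.03 -0.32 0.081 0 0 0 -0.28;-0.03 -0.32 0.081 0 0 0 -0.28;-0.03 -0.32 0.081 0 0 0 -0.28;-0.03 -0.32 0.081 0 0 0 -0.28;-0.03 -0.32 0.081 0 0 0 -0.28;-0.03 -0.32 0.081 0 0 0 -0.28;0 -0.32 0.081 0 0 0 -0.28;0 -0.32 0.081 0 0 0 -0.28;0 -0.32 0.081 0 0 0 -0.28;0 -0.32 0.081 0 0 0 -0.28"

```text
clock: 5.52
position: [0.4542, 0.1275, 0.1989]
ee_rot: [0.029, -0.706, 0.029, 0.707]
contact_force: [-1.0, -0.5, -0.6]
width: 0.0307
```

>>> arm_command:
  series: "0 -0.32 0.081 0 0 0 -0.28;0 -0.32 0.081 0 0 0 -0.28;0 -0.32 0.081 0 0 0 -0.28;0 -0.18 0.046 0 0 0 -0.28;0 -0.08 0.02 0 0 0 -0.28;0 0 0 -0.015 0 0 -0.28;0 0 0 -0.025 0 0 -0.28;0 0 0 -0.015 0 0 -0.28;0 0 0 0 0 0 -0.28;0 0 0 0 0 0 -0.28;0 0 0 0 0 0 -0.28"

```text
clock: 6.43
position: [0.4349, 0.2492, 0.1995]
ee_rot: [-0.032, -0.706, -0.031, 0.707]
contact_force: [0.2, 0.3, -0.6]
width: 0.0306
```

```bash
python3 - <<'E'
from h import *
s=manip.get_state();print(s['clock'],s['position'],s['width'],s['contact_force'])
T=wT(s);im=get_image('wrist');np.save('w4.npy',im);save('w4.png',im)
goal([.436,.25,.2],.09)
print(wproj(T,[.5105,.2565,.07]))
E
```

```text
6.4333 [0.43492728 0.2492344  0.19947296] 0.030644000387870567 [ 0.21881336  0.26673498 -0.56916605]
shift [-0.0041 -0.0063 -0.0104] turn [-0.0002  0.0002 -0.0001] deg [-0.02702767  0.03893119 -0.02491358] qpos6 1.8629865708435092
(np.float64(320.72697358295727), np.float64(126.91389020687068))
```

View pics/w4.png

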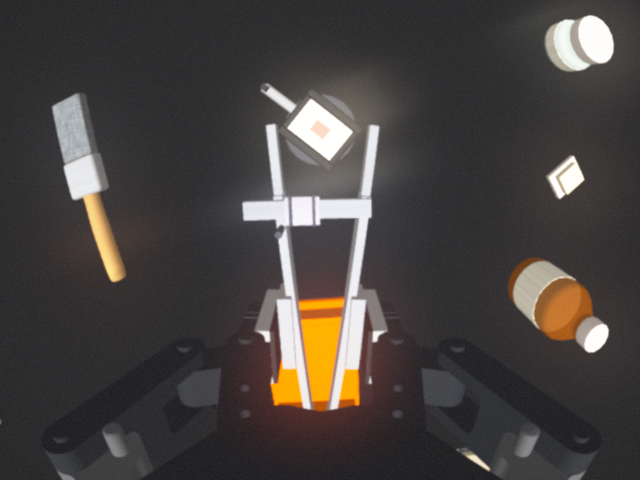

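Block's red mark at (320,129), tips (272,126)/(374,126), pin (279,231), marker (303,210). Computing tip offsets, height and pitch, and the block's axes.

```bash
python3 - <<'E'
from h import *
s=manip.get_state();T=wT(s);im=np.load('w4.npy').astype(int)
c=(slice(90,170),slice(280,365))
red=(im[...,0]-im[...,2]>25)&(im[...,0]>120);red[:90]=0;red[160:]=0;red[:,:290]=0;red[:,355:]=0
p=np.argwhere(red)[:,::-1];rc=p.mean(0);print('red',rc,len(p),wplane(T,*rc,.07))
wh=(im.min(2)>170).astype('uint8');n,l,st,ce=cv2.connectedComponentsWithStats(wh);i=l[119,305];q=np.argwhere(l==i)[:,::-1]
box=cv2.boxPoints(cv2.minAreaRect(q.astype('float32')));w=np.array([wplane(T,*b,.07) for b in box]);print('box',box.round(1).tolist(),w.round(4).tolist())
for k in(0,1):
    d=w[k+1]-w[k];print(np.linalg.norm(d),np.degrees(np.arctan2(d[1],d[0])))
print('mean',w.mean(0))
zt=s['position'][2]
for dz in(.018,.0234,.029):
    a,b=wplane(T,272,126,zt+dz),wplane(T,374,126,zt+dz);print(dz,'sep',np.linalg.norm(a-b),'mid',(a+b)/2)
    loc=rot(s['ee_rot']).inv().apply((a+b)/2-s['position']);print('  tool',loc.round(4))
# plate top corners front (z .015): outer edges
E
```

```text
red [319.90430622 129.1722488 ] 209 [0.50892547 0.2570157  0.07      ]
box [[286.6000061035156, 127.5], [310.20001220703125, 97.5], [353.0, 131.10000610351562], [329.3999938964844, 161.1999969482422]] [[0.5082, 0.2811, 0.07], [0.5315, 0.266, 0.07], [0.5098, 0.2331, 0.07], [0.4862, 0.2481, 0.07]]
0.02770718653735545 -32.9613589713432
0.039366731405585186 -123.32262750861956
mean [0.5089279  0.25707625 0.07      ]
0.018 sep 0.03370663644887339 mid [0.50954616 0.25572087 0.21758632]
  tool [-0.0181  0.0003 -0.0748]
0.0234 sep 0.032238772332635966 mid [0.50945812 0.25574652 0.22298632]
  tool [-0.0235  0.0002 -0.0747]
0.029 sep 0.030716542878760116 mid [0.50936683 0.25577312 0.22858632]
  tool [-0.0291  0.0002 -0.0746]
```

```bash
python3 - <<'E'
from h import *
s=manip.get_state();T=wT(s);zt=s['position'][2]
def edges(im,row,lo,hi,th=150):
    r=im[row,lo:hi].min(1)>th; d=np.flatnonzero(np.diff(r.astype(int)));return [int(x)+lo+.5 for x in d]
im=np.load('w4.npy');w2=np.load('w2.npy')
for r in(128,135,150,207,212,330):print(r,edges(im,r,235,385))
print('w2')
for r in(133,140,210,215):print(r,edges(w2,r,240,395))
def sep(T,u0,u1,v,z): return np.linalg.norm(wplane(T,u0,v,z)-wplane(T,u1,v,z))
for dz in(.02,.0274,.034): print('crossbar w4',dz,sep(T,243,371,210,zt+dz))
sd=get_image('side');tip=np.array([.5095,.2558,zt+.0174]);heel=[.436-.095,.249-.0085,zt+.0174]
print(proj('side',tip),proj('side',heel))
u,v=map(int,proj('side',[.436,.249,zt]));x0=max(u-70,0);y0=max(v-75,0);save('s4.png',cv2.resize(sd[y0:y0+110,x0:x0+150],None,fx=5,fy=5,interpolation=cv2.INTER_CUBIC));print(x0,y0)
E
```

```text
128 [265.5, 275.5, 286.5, 349.5, 368.5, 378.5]
135 [266.5, 276.5, 295.5, 350.5, 367.5, 377.5]
150 [268.5, 278.5, 314.5, 338.5, 365.5, 376.5]
207 [242.5, 288.5, 290.5, 312.5, 313.5, 371.5]
212 [242.5, 289.5, 290.5, 312.5, 314.5, 371.5]
330 [258.5, 267.5, 278.5, 299.5, 341.5, 362.5, 374.5]
w2
133 [249.5, 260.5, 378.5, 389.5]
140 [250.5, 261.5, 377.5, 388.5]
210 [381.5]
215 [381.5]
crossbar w4 0.02 0.043414659342215736
crossbar w4 0.0274 0.04078132124617686
crossbar w4 0.034 0.03843266834970975
(np.float64(238.1444884746162), np.float64(258.3578885352296)) (np.float64(327.7197610189444), np.float64(281.79933121964103))
206 201
```

View pics/s4.png

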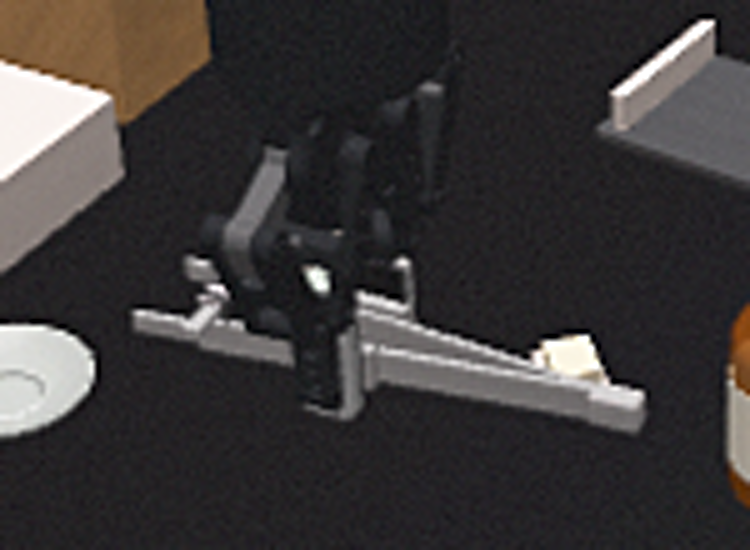

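```bash
python3 - <<'E'
from h import *
s=manip.get_state();T=wT(s);zt=s['position'][2];Rm=rot(s['ee_rot'])
def tri(uvw,uvs):
    o1=T[:3,3];p=wplane(T,*uvw,0);d1=(p-o1)/np.linalg.norm(p-o1);o2,d2=ray(get_calibration('side'),*uvs);d2/=np.linalg.norm(d2)
    a,b=np.linalg.lstsq(np.c_[d1,-d2],o2-o1,rcond=None)[0];m=(o1+a*d1+o2+b*d2)/2
    print('tool',Rm.inv().apply(m-s['position']).round(4),'miss',np.linalg.norm(o1+a*d1-o2-b*d2).round(4))
S=lambda u,v:(206+(u-2)/5,201+(v-2)/5)
tri((269.5,125),S(134,311))   # moving tip top outer end
tri((243,203),S(184,258))     # crossbar end (far +y, front?) 
tri((279,231),S(213,290))
# heel: predicted pixel for pivot end at pitch p
for p in(-.1,-.05,0,.05,.1):
    f=[]
    for x,y,z in((75,17.5,4.5),(-105,0,4.5),(-105,4,4.5)):   # rel. to grip centre, top edge z12
        X=x*np.cos(p)-z*np.sin(p);Z=x*np.sin(p)+z*np.cos(p)
        q=s['position']+Rm.apply(np.array([-(Z+18.9),-y,-X])/1e3);u,v=proj('side',q);f+=[round((u-206)*5+2),round((v-201)*5+2)]
    print(p,f)
E
```

```text
tool [-0.0195 -0.0172 -0.0751] miss 0.0
tool [-0.0485 -0.0195 -0.0529] miss 0.0042
tool [-0.0346 -0.0135 -0.0438] miss 0.0013
-0.1 [135, 320, 637, 373, 632, 380]
-0.05 [133, 311, 639, 386, 634, 393]
0 [132, 302, 640, 399, 635, 407]
0.05 [132, 293, 640, 412, 635, 420]
0.1 [132, 285, 640, 425, 635, 432]
```

Compared with the on-rest wrist view (known level), tip separation and crossbar length agree within 1%, so the forceps are level in the grip; tips line up with the block to ~1 mm. Descending.

>>> arm_command:
  series: "0.1 -0.01 0 0 0 0 -0.28;0.2 0 0 0 0 0 -0.28;0.25 0 0 0 0 0 -0.28;0.25 0 0 0 0 0 -0.28;0.2 0 0 0 0 0 -0.28;0.1 0 0 0 0 0 -0.29;0.05 0 0 0 0 0 -0.30;0.05 0 0 0 0 0 -0.31;0 0 0 0 0 0 -0.32;0 0 0 0 0 0 -0.33;0 0 0 0 0 0 -0.33;0 0 0 0 0 0 -0.33"

```text
clock: 7.53
position: [0.4358, 0.251, 0.0808]
ee_rot: [0.032, 0.707, 0.032, -0.706]
contact_force: [-0.4, -0.3, -1.4]
width: 0.0286
```

```bash
python3 - <<'E'
from h import *
s=manip.get_state();print(s['clock'],s['position'],s['width'],s['contact_force'])
T=wT(s);im=get_image('wrist');np.save('w5.npy',im);save('w5.png',cv2.resize(im[80:260,220:420],(800,720),interpolation=cv2.INTER_CUBIC)[:600])
g=(s['width']*500-5.5)/95;print('s',.26-2*np.arcsin(g));goal([.4355,.251,.079],.09)
E
```

```text
7.5333 [0.43580689 0.2509887  0.08079989] 0.028581981376339858 [-0.41913726 -0.34917339 -1.36658558]
s 0.07466135658524209
shift [ 0.0168 -0.0008  0.0015] turn [ 0.0003 -0.0006  0.0001] deg [ 0.05224857 -0.10008696  0.02458688] qpos6 1.8641193880475524
```

View pics/w5.png

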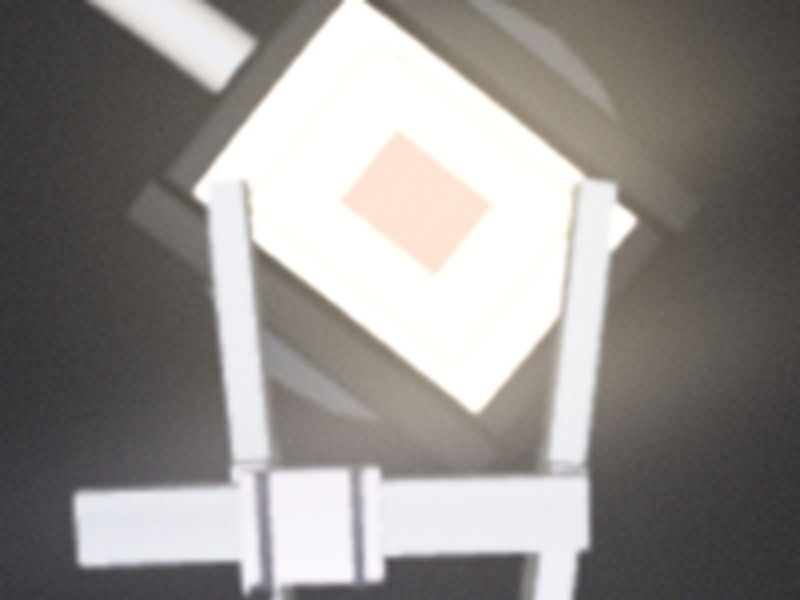

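Tips ride visibly over the block ((228,182), (595,182) in the crop around the red mark at (417,203)), marker lines at (264/359, 526). The pin fell below this crop, so I'll measure it numerically.

```bash
cat > m.py <<'E'
from h import *
def toolp(s,T,u,v,dz):
    p=wplane(T,u,v,s['position'][2]+dz);return rot(s['ee_rot']).inv().apply(p-s['position'])*1e3
def gauge(s,T,im,base=.0114):
    g=cv2.cvtColor(im,cv2.COLOR_RGB2GRAY).astype(float)
    # marker lines: dark column minima on rows through the slide
    pr=g[203:220,270:330].mean(0);print('profile',pr.round().astype(int).tolist())
    r=g[222:250,262:312].astype(int);print('pin region rows222.. step2 cols262..');print('\n'.join(' '.join('%3d'%x for x in row[::1]) for row in r[::2]))
E
python3 - <<'E'
from m import *
s=manip.get_state();T=wT(s);im=np.load('w5.npy');gauge(s,T,im)
C=lambda u,v:(220+(u-1.5)/4,80+(v-1.5)/4)
a=wplane(T,*C(228,182),s['position'][2]+.0234);b=wplane(T,*C(595,182),s['position'][2]+.0234);r=wplane(T,*C(417,203),.07)
print('tips',a,b,'mid',(a+b)/2,np.linalg.norm(a-b),'block',r)
E
```

```text
profile [234, 234, 234, 234, 235, 235, 235, 235, 235, 236, 240, 243, 243, 232, 196, 153, 147, 182, 227, 244, 246, 246, 246, 246, 246, 246, 246, 246, 246, 246, 246, 247, 247, 247, 247, 247, 243, 223, 176, 153, 178, 227, 244, 246, 243, 236, 232, 232, 232, 231, 229, 228, 228, 229, 228, 228, 228, 228, 227, 226]
pin region rows222.. step2 cols262..
 79  80  83  80  79  77  80  82  78  79  82  79  77  82  78  79  80 108 176 237 247 244 226 178 139 154 211 244 248 249 249 249 248 249 249 249 249 249 249 250 249 249 249 249 248 244 203 148 161 222
 72  74  76  74  74  74  73  74  75  75  77  73  75  74  73  74  78  96 161 234 244 241 222 174 138 142 200 240 245 245 245 244 243 244 243 244 244 244 243 243 244 243 243 242 243 236 192 145 148 196
 74  75  72  72  69  70  73  75  76  70  72  74  75  73  74  73  74  83 144 216 202 167 145 130 126 131 184 217 196 176 173 148 130 128 126 128 130 130 128 125 119 116 118 115 116 118 116 110 109 107
 71  68  71  74  71  68  70  69  70  71  72  70  76  74  71  73  72  74 106 143 123  91  85  86  89 104 157 183 164 136 121 102  84  76  76  75  75  77  7
[... 1520 characters left out ...]
9  75 136 219 238 240 241 240 240 240 236 214 153 126 117  90  71  66  73  72  67  68  70  73  70  69  72  70  69  71  67  71
 60  59  64  64  62  64  67  63  63  65  64  62  65  67  62  64  67  65  65  72 123 209 236 240 241 240 239 240 239 225 164 126 116  96  74  68  68  69  67  68  71  67  70  73  68  69  72  68  72  70
 60  62  64  65  64  65  62  63  64  65  60  65  65  64  68  65  63  67  69  68 105 182 226 238 239 241 240 242 240 230 179 133 118  98  76  70  69  68  68  69  66  70  71  70  63  65  71  71  68  70
tips [0.50892826 0.27210767 0.10407983] [0.51157899 0.24322519 0.10407983] mid [0.51025362 0.25766643 0.10407983] 0.02900387098064801 block [0.50861617 0.256831   0.07      ]
```

```bash
python3 - <<'E'
from m import *
s=manip.get_state()
def Tat(p,yaw):
    f=np.array([np.cos(yaw),np.sin(yaw),0]);x=np.array([0,0,-1.]);z=-f;y=np.cross(z,x);M=np.eye(4);M[:3,:3]=np.c_[x,y,z];M[:3,3]=p
    return M@np.array(get_calibration('wrist')['tool_from_camera'])
T1=Tat([.51526,-.22875,.19996],-.08);T2=Tat([.5175,-.23352,.01973],-.083)
S=lambda T,a,b,z:np.linalg.norm(wplane(T,*a,z)-wplane(T,*b,z))
print('w1 tips',S(T1,(300,129),(353,129),.042),'rail',S(T1,(277,146),(383.5,146),.03),'true 44.07, 90')
print('w2 tips',S(T2,(255,132),(384,132),.042),'rail',S(T2,(208.5,174),(450,174),.03),'xbar',S(T2,(253,212),(380.5,212),.046))
T=wT(s);M=lambda u,v,dz:toolp(s,T,u,v,dz)
for k in(.0114,.008):
    l1,l2,l1b,l2b,pin=M(285.6,211,k+.018),M(309,211,k+.018),M(286.3,222,k+.018),M(309.2,222,k+.018),M(281.3,234.5,k+.021)
    print(k,'lines',l1.round(2),l2.round(2),'spacing',l2[1]-l1[1],'pin',pin.round(2),'slope',(l1b-l1)[1]/(l1b-l1)[2],(l2b-l2)[1]/(l2b-l2)[2])
E
```

```text
w1 tips 0.04222804735060222 rail 0.08916582281388005 true 44.07, 90
w2 tips 0.04139062429045115 rail 0.08882140825554903 xbar 0.04103459294231644
0.0114 lines [-29.31 -11.44 -48.26] [-29.31  -4.15 -48.23] spacing 7.288098810841201 pin [-32.32 -12.66 -41.52] slope 0.03888044921913767 0.009649315582551492
0.008 lines [-25.91 -11.77 -47.52] [-25.92  -4.26 -47.49] spacing 7.507817085931563 pin [-28.92 -13.04 -40.55] slope 0.038880449219133084 0.009649315582545661
```

The line spacing reads 7.3 mm (true 7.4), so the gauge is good: the pin is still ~5.2 mm to the +y side, so squeeze ≈ 0.114 is needed (opening ≈ 24.9 mm). Squeezing gently with a small position trim.

>>> arm_command:
  series: "0.01 0.006 0.006 0 0 0 -0.34;0 0 0 0 0 0 -0.35;0 0 0 0 0 0 -0.36;0 0 0 0 0 0 -0.37;0 0 0 0 0 0 -0.38;0 0 0 0 0 0 -0.39;0 0 0 0 0 0 -0.4;0 0 0 0 0 0 -0.41;0 0 0 0 0 0 -0.415;0 0 0 0 0 0 -0.415;0 0 0 0 0 0 -0.415;0 0 0 0 0 0 -0.415"

```text
clock: 8.58
position: [0.4346, 0.25, 0.0788]
ee_rot: [-0.032, -0.706, -0.032, 0.706]
contact_force: [-0.1, -0.1, -0.8]
width: 0.025
```

```bash
python3 - <<'E'
from m import *
s=manip.get_state();print(s['clock'],s['position'],s['width'],s['contact_force'])
T=wT(s);im=get_image('wrist');np.save('w6.npy',im);save('w6.png',cv2.resize(im[110:260,230:410],(720,600),interpolation=cv2.INTER_CUBIC))
g=(s['width']*500-5.5)/95;print('s',.26-2*np.arcsin(g))
g=cv2.cvtColor(im,cv2.COLOR_RGB2GRAY)
print(g[203:220,270:330].mean(0).round().astype(int).tolist())
for r in range(226,246,2):print(r,g[r,270:310].tolist())
E
```

```text
8.5833 [0.43455565 0.25003983 0.07883748] 0.02504689425238986 [-0.13915211 -0.12529014 -0.76315425]
s 0.11200292555631736
[233, 234, 236, 241, 243, 238, 212, 163, 139, 149, 199, 237, 244, 245, 245, 245, 245, 245, 246, 246, 246, 246, 246, 246, 246, 246, 246, 246, 244, 231, 192, 154, 156, 201, 241, 246, 245, 237, 233, 233, 234, 233, 233, 233, 232, 233, 232, 232, 231, 231, 231, 231, 230, 229, 228, 228, 228, 228, 226, 226]
226 [71, 74, 78, 107, 169, 213, 218, 190, 143, 127, 127, 161, 196, 211, 214, 213, 214, 218, 220, 214, 210, 207, 203, 185, 184, 200, 219, 211, 191, 169, 145, 133, 124, 120, 122, 129, 125, 121, 103, 83]
228 [70, 70, 72, 74, 83, 89, 95, 96, 97, 100, 99, 89, 83, 85, 84, 84, 87, 110, 116, 96, 87, 84, 85, 84, 96, 140, 175, 165, 135, 110, 87, 80, 81, 82, 78, 78, 78, 79, 79, 77]
230 [70, 71, 70, 68, 68, 71, 69, 72, 71, 70, 70, 73, 74, 74, 71, 70, 73, 79, 86, 91, 91, 85, 82, 85, 122, 191, 213, 178, 136, 111, 85, 77, 72, 77, 74, 72, 74, 75, 71, 73]
232 [71, 66, 71, 66, 71, 70, 68, 70, 70, 69, 69, 71, 70, 69, 71, 76, 84, 101, 118, 126, 128, 122, 108, 106, 154, 225, 232, 195, 141,
[... 413 characters left out ...]
4, 67, 65, 66, 65, 62, 67, 63, 67, 68, 67, 68, 69, 68, 72, 75, 86, 112, 157, 194, 215, 226, 237, 241, 241, 237, 217, 165, 129, 99, 83, 72, 73, 72, 73, 70, 71, 72, 73]
240 [67, 68, 64, 62, 61, 67, 69, 63, 66, 64, 69, 68, 68, 68, 71, 66, 70, 79, 128, 196, 234, 240, 240, 241, 241, 240, 238, 221, 177, 135, 107, 78, 70, 72, 70, 72, 70, 70, 72, 73]
242 [61, 62, 66, 66, 64, 63, 63, 66, 67, 66, 67, 66, 66, 66, 70, 70, 70, 76, 113, 183, 233, 241, 240, 242, 240, 242, 238, 226, 182, 139, 108, 86, 73, 71, 69, 71, 72, 73, 73, 70]
244 [69, 64, 66, 64, 62, 63, 62, 65, 67, 68, 67, 65, 63, 65, 64, 68, 66, 70, 100, 175, 233, 240, 241, 240, 242, 241, 241, 234, 198, 141, 109, 90, 73, 71, 69, 72, 69, 71, 71, 70]
```

View pics/w6.png

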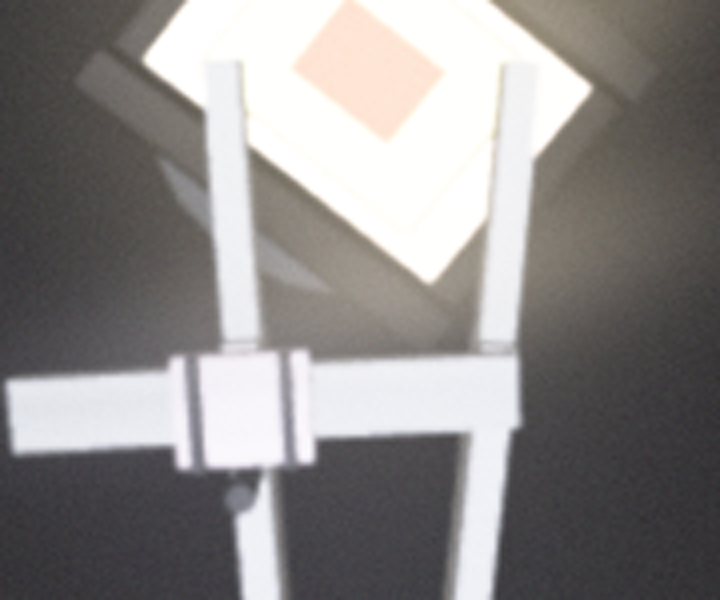

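Pin (240,498 in the crop) now stands between the lines' extensions (~199 and ~295). Tips and red mark are centred. I'll quantify the residuals.

```bash
python3 - <<'E'
from m import *
s=manip.get_state();T=wT(s);M=lambda u,v,dz:toolp(s,T,u,v,dz);k=.0114
l1,l2,pin=M(278.2,211,k+.018),M(301.4,211,k+.018),M(289.3,234,k+.021);c=(l1+l2)/2
cy=c[1]+.056*(pin[2]-c[2]);print('spacing',l2[1]-l1[1],'pin +y of middle mm',(cy-pin[1])*7.4/(l2[1]-l1[1]))
C=lambda u,v:(230+(u-1.5)/4,110+(v-1.5)/4);z=s['position'][2]
a,b,r=wplane(T,*C(224,62),z+.0234),wplane(T,*C(518,62),z+.0234),wplane(T,*C(368,71),.07);print('tips',a,b,'mid',(a+b)/2,'block',r)
print('tilt',rot(s['ee_rot']).apply([1,0,0]),rot(s['ee_rot']).as_matrix()[2].round(4))
E
```

```text
spacing 7.240802939621654 pin +y of middle mm 0.4238356361121081
tips [0.50805846 0.26836509 0.10226549] [0.51017379 0.24529376 0.10226549] mid [0.50911613 0.25682943 0.10226549] block [0.50861657 0.25695799 0.07      ]
tilt [-1.14119666e-05 -7.58185445e-05 -9.99999997e-01] [-1.e+00  1.e-04  0.e+00]
```

>>> arm_command:
  series: "-0.008 0 0 0 0 0 -0.419;0 0 0 0 0 0 -0.423;0 0 0 0 0 0 -0.423;0 0 0 0 0 0 -0.423;0 0 0 0 0 0 -0.423;0 0 0 0 0 0 -0.423;0 0 0 0 0 0 -0.423;0 0 0 0 0 0 -0.423;0 0 0 0 0 0 -0.423;0 0 0 0 0 0 -0.423"

```text
clock: 9.47
position: [0.4345, 0.25, 0.0796]
ee_rot: [-0.032, -0.706, -0.032, 0.706]
contact_force: [0.2, 0.4, -0.5]
width: 0.0245
```

```bash
python3 - <<'E'
from m import *
s=manip.get_state();print(s['clock'],s['position'],s['width'],s['contact_force'],abs(s['qd']).max())
im=get_image('wrist');sd=get_image('side')
u,v=map(int,proj('side',[.48,.25,.09]))
a=cv2.resize(im[110:260,230:410],(432,360),interpolation=cv2.INTER_CUBIC);b=cv2.resize(sd[v-50:v+50,max(u-60,0):max(u-60,0)+100],(360,360),interpolation=cv2.INTER_CUBIC)
save('w7.png',np.hstack([a,b]))
E
```

```text
9.4667 [0.43453766 0.25003294 0.07963413] 0.024504596517426085 [ 0.24926726  0.40784821 -0.47088714] 0.0016884519496487506
```

View pics/w7.png

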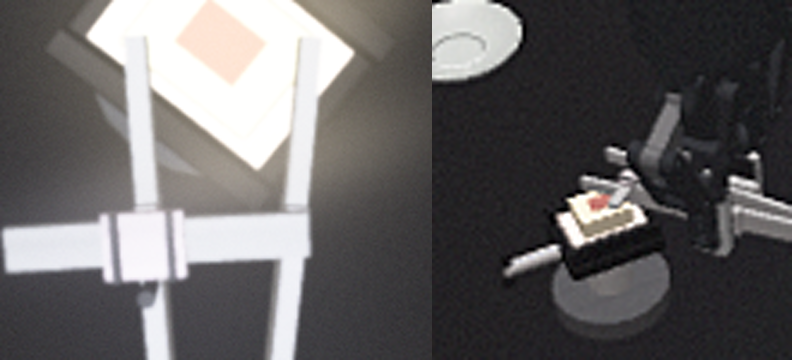

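Pin (147,296) lies midway between the lines (118, 177), and the side view shows the tips clear above the block. The two cameras differ by ~3 mm on height, so I'll raise it 1.5 mm to sit safely mid-band, settle, and hand in.

>>> arm_command:
  series: "-0.008 0 0 0 0 0 -0.423;-0.007 0 0 0 0 0 -0.423;0 0 0 0 0 0 -0.423;0 0 0 0 0 0 -0.423;0 0 0 0 0 0 -0.423;0 0 0 0 0 0 -0.423;0 0 0 0 0 0 -0.423;0 0 0 0 0 0 -0.423"

```text
clock: 10.23
position: [0.4345, 0.25, 0.0811]
ee_rot: [-0.032, -0.706, -0.032, 0.706]
contact_force: [0.4, 0.2, -0.5]
width: 0.0246
```

```bash
python3 - <<'E'
from m import *
s=manip.get_state();print(s['clock'],s['position'],s['width'],s['contact_force'],abs(s['qd']).max())
print(ticket.sign_off())
E
```

```text
10.2333 [0.43452522 0.25001396 0.08113301] 0.02460273284634293 [ 0.39215492  0.2342377  -0.47251934] 0.00255448381889224
the job is handed in; nothing more can be done
None
```

I took the forceps off the rest by the grip plates and carried them level to the wax block. There I squeezed them to about 0.117 rad, which leaves a tip gap of about 21 mm, and handed in at 10.2 s while still holding them.

**Pin and marker:** in the last picture the pin stood midway between the marker's two lines. That picture came before a final 1.5 mm raise. Over the raise the opening stayed steady (24.5, then 24.6 mm), and the arm was at rest at hand-in.

**Position over the block:** the midpoint of the tips was within about 1 mm of the block's centre when measured in the wrist view just before the last adjustments. I make the tips about 28 mm above the block, judging from the arm's pose and where the forceps sat in the grip.

**Checks that disagreed:**
- **Height and level:** when I checked at the clamp before lowering, the side camera put the tips 3–4 mm lower and hinted at a slight nose-down tilt of 0.03–0.05 rad. The wrist view, compared with the forceps lying on the rest, showed them level. The raise keeps the tip height within 2–3 cm by either reading.
- **Marker lines:** my first pin offset of 11.5 mm was wrong because I took the marker's edges for its lines. I corrected it from a closer view before squeezing to the mark.

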